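Take the battery cover off a bench logger

ROBOT

A 6-joint arm with a two-finger parallel gripper is mounted at the origin on the work surface; the furniture and walls round the work are solid. World frame = base frame: x ahead of the robot, y to its left, z up, the work surface at z = 0. Lengths are in m, angles in rad, forces in N, time in s.
With the tool pointing down it reaches from about 0.25 to 0.725 m from the base axis. Payload 4 kg.
Tool frame: the origin (TCP) lies midway between the tips of the shut fingers; the grasp point (between the pads) lies 19 mm behind it; z points along the fingers, y is the line along which they close (so a half turn about z gives the same grasp; the last joint's range is limited). The gripper opens to 85 mm and grips with 20 to 120 N. Pads are 22 mm wide; open, the fingers measure 114 mm over their backs; the gripper's body (76 mm by 85 mm) begins 54 mm behind the grasp point. The pads swing forward as they close: fully open they stand 13 mm farther back than shut.
Start: joints at [1.1, 0.241, 0.005, 1.335, 0, 1.571], TCP at [0.227, 0.446, 0.2] pointing down, gripper open.
Joint ranges: [-2.72, 2.72], [-1.05, 1.87], [-1.09, 1.28], [-1.99, 2.15], [-1.42, 1.44], [-3.14, 3.14]. Speed limits (rad/s): [2.79, 2.79, 3.14, 3.14, 3.14, 3.14].

INTERFACE

Orientations are given as a unit quaternion [x, y, z, w].
In Python, from workcell import bot gives the robot as it stands.
- The arm moves only by the tool move_arm, never from a script. Its argument "motion" is a list of rows, each an object of numbers: "x", "y", "z": the shift along the tool's x, y, z in cm; "yaw": the turn about the tool's z in degrees. A call has 1 to 20 rows; each row is the pose to reach, as a shift and turn from the pose commanded when the call began, along the tool's axes at that moment; what a row does not reach only later rows make up. A row lasts 1/8 s, in which the tool goes at most 62.5 mm and 10.7 degrees, less where a joint would pass 70% of its speed; a pose out of reach is approached as far as the arm can. A call with a gripper value outside its range is refused whole. "gripper" is the opening, from -1 (shut) to 1 (fully open), set as the call begins (left out, the last holds). The fingers move at their own pace and stop on an object; the grip force is fixed at half the most. Time passes only in rows, so rows that repeat a pose let the fingers close. It gives the time, the measured TCP pose, the force, the opening and the grip force at its end, in the units of the state.
- bot.get_obs(): the state, without advancing time (a new reading comes with each control period).
- bot.camera(name): name is "side" or "top" or "wrist"; returns the picture (480x640x3 uint8, blue, green, red); there is no depth.
- bot.camera_model(name): a dict with "K" (3x3 intrinsics, pixels), "world_from_camera" (4x4, takes a point from camera to world coordinates). Camera axes: x right, y down, z forward; pixel columns grow to the right and rows downward; lengths in m; the calibration is good to about 2 mm. A picture is of the moment at which its call begins: read the wrist's pose just before it. camera_model takes no time and is no camera call; for the wrist camera it gives the pose at the moment of the call.
- bot.job_done(): hands the job in; it is judged then, once.
Trained networks look in the newest picture that a camera, given by its name, has taken for a name from the list of things; names that differ only in an ending like _2 or _b are one class to them, and where a whole thing is asked for, a point or a joint stands for the part that bears it (a point fixed in the world has none). Each returns a list of dicts, best first, with "score" (0 to 1); they miss things now and then, are a little off and sometimes report something else, mostly with a low value. They report only what shows in the picture. A call takes as long as a camera call.
- bot.cut_out(camera, name): "mask" (480x640 bool, what is visible of it) and "centre" ([row, column] in pixels, amid what is visible of it).
The state is a dict: "clock": time; "joint_pos": joint angles; "joint_vel": joint speeds; "tau": joint torques, N m; "eef_pos": TCP position; "tool_rot": TCP orientation; "ft_force": force on the tool from outside, world axes, zero at the start; "ft_torque": the same for the moment, N m; "grip_width": finger opening in m; "grasp_force": force on a finger pad.
Only numpy, scipy, OpenCV 4.12 (cv2) and the standard library are available. Lean on these libraries where they do the work, as an engineer would, in place of code of your own. Each camera call takes 0.05 s, during which the arm holds its last target. There are 200 camera calls.

TASK

Press the orange snap tab of the logger's battery cover gently down (about 10 newtons is plenty) until its catches are free, keep it pressed and push the cover out along its rails to the end stop, then lift the cover off by its black rib and lay it flat, right way up, in the middle of the blue mat. Feel for the tab's thumb pad, because its height differs from one logger to the next; never ram the tab or drag the cover while it is still caught, and leave the bottles, timer and tape on the bench as they are.

Things in the scene. Friction and masses are not known exactly. Their poses are not given: they have to be found in the camera images.
- device: White and grey logger fixed on the bench, 190 x 100 mm, 70 mm high over its posts; its battery bay is closed by the cover. Origin on the bench below the closed cover's origin; the cover slides open along -x (the tab end), y across, z up. Lips on the rails (tops 48 mm up) hold the cover's lugs down. The slide ends at about 20 mm; from 16 mm on lugs and ears are clear and the cover lifts straight up.
- bars_mid (a point): Midpoint, at the height of their undersides (45.5 mm above the bench), between the logger's two black catch bars that block the tab's ears. Each bar is 5.5 mm along x, 5.5 mm high, and spans from 20 to 46 mm to its side of this point. On each stands a black post, top 70 mm above the bench, 20.5 to 29 mm to the side; the ridge of the thumb pad meets both posts at the end of the slide.
- cover: Loose grey cover, about 230 to 370 g, plate 4 mm thick, 137 mm long with its tab (75 mm to -x, 62 mm to +x of the origin), 81 mm wide over the lugs. Origin on its underside; axes as the logger's. Closed, it lies at x = y = 0, z = 40 mm in the logger's frame, with about 1.5 mm play.
- rib_centre (a point): Centre of the cover's black pull rib: 12 mm thick across y, 40 mm long along x, its top 15 mm above this point (34 mm above the cover's underside).
- release_tab: Orange spring tab of the cover, 70 x 34 mm, with two ears. Origin on its hinge line, 5 mm to -x of the cover's origin; it runs towards -x and turns down about y. Pressed down at the pad centre, 37 mm from the hinge, it yields from about 5 N, frees its ears from the bars after about 2.4 mm (about 8 N) and meets a hard stop after about 5 mm (about 11 N).
- pad_foot (a point): Point on the tab's upper face below the centre of the orange thumb pad, a plate 30 mm along x by 34 mm on a rigid stem. The pad's upper face stands 6 to 14 mm above this point, differently each time, not reported. Along its -x end runs a ridge, 4 mm thick, 58 mm wide, 8 mm high, to push the cover by; the flat behind the ridge is 26 mm long.
- catch_tip (a point): Point on the tab's upper face 65 mm from its hinge, between the ears: with the tab up 4 mm above the cover's underside, with the ears just free 0 mm, at the hard stop -5 mm.
- mat_top (a point): Centre of the upper face of the blue mat, 190 mm along its x by 140 mm along its y, 4 mm thick, fixed on the bench.
- amber_bottle: Amber glass bottle, black cap, 58 mm wide, 115 mm high; origin at its foot. Bystander.
- small_bottle: Small white bottle, green cap, 42 mm wide, 78 mm high; origin at its foot. Bystander.
- timer: White bench timer, 58 x 58 x 20 mm; origin at its underside. Bystander.
- tape_roll: Roll of tape lying flat, 77 mm wide, 19 mm high; origin at its underside. Bystander.

How it is judged:
By the outcome, as a careful person would: the job done as asked, in the order asked, and still so for the second after the job is handed in, with the robot touching nothing.
It also fails if it takes over 64 s, if anything falls off the work surface, if the arm or the gripper's body presses on something with over 40 N, if the wrist force passes 120 N, or if a joint passes its speed limit or range.

## Working session

There is one attempt and no reset: what is moved stays moved. The work goes in short steps, Python scripts to look and compute and a tool call to move; the robot and the scene stay as the last step left them, time stands still between calls to the robot, and variables do not carry over. Pictures are saved under pics/ and viewed, at most 10 in all, crops included, and the job is handed in when it is done.

Besides the shell and the picture viewer there is one more tool, called after "Call:" as name([rows], argument=value, ...), one row to a line, values as JSON. move_arm: Moves the arm, as the interface text tells. Its arguments: {"type":"object","properties":{"motion":{"type":"array"},"gripper":{"type":"number"}},"required":["motion"]}

```bash
ls; mkdir -p pics
python3 - <<'E'
from workcell import bot
import cv2, numpy as np
o=bot.get_obs(); print({k:np.round(v,3) for k,v in o.items()})
a=[]
for n in ["top","side"]:
    im=bot.camera(n); cv2.imwrite(f"pics/{n}0.png",im)
    m=bot.camera_model(n); print(n,np.round(m["K"],1).tolist(),np.round(m["world_from_camera"],3).tolist())
    for t in ["device","cover","rib_centre","release_tab","pad_foot","bars_mid","catch_tip","mat_top"]:
        r=bot.cut_out(n,t); print(n,t,[(round(q["score"],2),np.round(q["centre"],1).tolist(),int(q["mask"].sum())) for q in r[:2]])
E
```

```text
pics
{'clock': np.float64(0.0), 'joint_pos': array([ 1.1  ,  0.241,  0.004,  1.335, -0.   ,  1.571]), 'joint_vel': array([ 0.   ,  0.   , -0.003, -0.001, -0.002, -0.   ]), 'tau': array([ 1.0000e-03, -3.7232e+01,  2.5241e+01,  1.7000e-02,  0.0000e+00,
        0.0000e+00]), 'eef_pos': array([0.226, 0.445, 0.199]), 'tool_rot': array([ 0.233,  0.972, -0.001, -0.   ]), 'ft_force': array([ 0.065,  0.332, -0.214]), 'ft_torque': array([-0.002, -0.038, -0.014]), 'grasp_force': np.float64(0.0), 'grip_width': np.float64(0.085)}
top [[462.9, 0.0, 320.3], [0.0, 462.9, 242.9], [0.0, 0.0, 1.0]] [[-0.022, -0.997, 0.072, 0.375], [-0.999, 0.019, -0.036, 0.06], [0.034, -0.073, -0.997, 1.072], [0.0, 0.0, 0.0, 1.0]]
top device [(0.55, [220.1, 331.7], 1904)]
top cover [(0.85, [200.0, 330.8], 1836)]
top rib_centre [(0.67, [199.9, 333.1], 1820)]
top release_tab [(0.91, [215.9, 338.6], 524)]
top pad_foot [(0.87, [215.1, 335.1], 497)]
top bars_mid [(0.62, [226.2, 329.9], 1643)]
top catch_tip [(0.56, [214.1, 338.5], 510)]
top mat_top [(0.68, [211.0, 431.9], 4828)]
side [[550.0, 0.0, 324.3], [0.0, 550.0, 230.5], [0.0, 0.0, 1.0]] [[0.996, -0.048, 0.07, 0.335], [-0.084, -0.461, 0.883, -1.131], [-0.01, -0.886, -0.463, 0.696], [0.0, 0.0, 0.0, 1.0]]
side device []
side cover [(0.91, [252.4, 372.9], 950)]
side rib_centre [(0.82, [251.7, 374.0], 846)]
side release_tab [(0.55, [251.4, 362.1], 277)]
side pad_foot [(0.79, [254.0, 366.0], 253)]
side bars_mid []
side catch_tip [(0.74, [249.5, 359.9], 279)]
side mat_top [(0.68, [325.6, 379.0], 3982), (0.15, [330.6, 273.8], 694)]
```

Run:
```python
import cv2
a=cv2.imread("pics/top0.png")[120:320,200:520]; b=cv2.imread("pics/side0.png")[170:400,200:520]
cv2.imwrite("pics/t1.png",cv2.resize(a,None,fx=2.5,fy=2.5,interpolation=cv2.INTER_CUBIC))
cv2.imwrite("pics/s1.png",cv2.resize(b,None,fx=2.5,fy=2.5,interpolation=cv2.INTER_CUBIC))
```

```text
(no output)
```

View pics/t1.png

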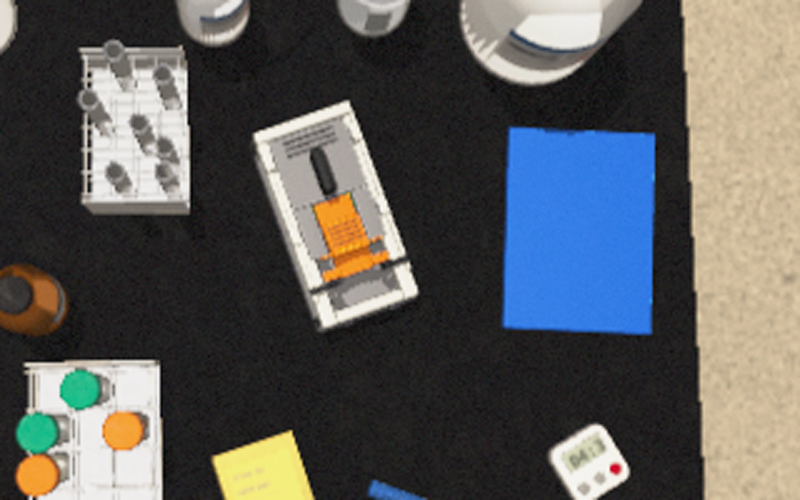

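View pics/s1.png

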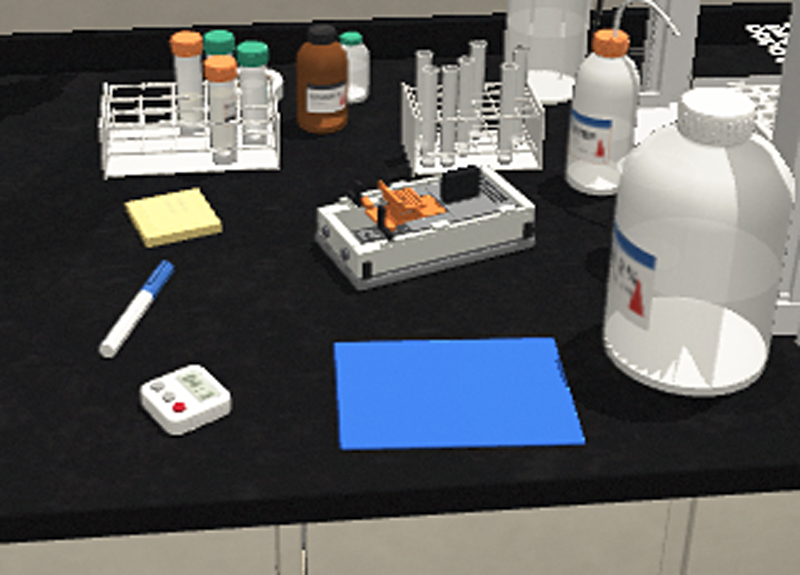

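The top view shows the logger at about (335,215) px turned about 18°, with its tab end towards the robot, and the mat to its right at about (580,230) in the crop. The side view shows the black rib behind the orange pad and nothing tall near the cover.

```bash
cat > h.py <<'E'
from workcell import bot
import cv2, numpy as np
def ray(m,px):  # px=(row,col)
    T=np.array(m["world_from_camera"]); d=T[:3,:3]@np.linalg.inv(m["K"])@[px[1],px[0],1]
    return T[:3,3],d/np.linalg.norm(d)
def plane(m,px,z):
    o,d=ray(m,px); return o+d*(z-o[2])/d[2]
def tri(rs):
    A=0;b=0
    for o,d in rs:
        P=np.eye(3)-np.outer(d,d); A=A+P; b=b+P@o
    p=np.linalg.solve(A,b); e=[np.linalg.norm((np.eye(3)-np.outer(d,d))@(p-o))*1e3 for o,d in rs]
    return p,np.round(e,1)
def shift(o,target):  # world displacement -> tool axes cm
    from scipy.spatial.transform import Rotation as R
    return R.from_quat(o["tool_rot"]).inv().apply(np.array(target)-o["eef_pos"])*100
E
python3 - <<'E'
from h import *
mt,ms,mw=[bot.camera_model(n) for n in("top","side","wrist")]
print("wrist",np.round(mw["K"],0).tolist(),np.round(mw["world_from_camera"],3).tolist())
f=lambda x,y:(120+y/2.5,200+x/2.5)
g=lambda x,y:(170+y/2.5,200+x/2.5)
for n,p,z in [("pad",(345,235),.055),("ribtop",(318,170),.074),("dA",(255,133),.048),("dB",(350,102),.048),("dC",(417,293),.048),("dD",(320,328),.048)]:
    print(n,np.round(plane(mt,f(*p),z),4))
for p in[(509,127),(655,133),(652,333),(503,327)]: print("mat",np.round(plane(mt,f(*p),.004),4))
for p in[(333,343),(555,338),(585,442),(341,448)]: print("matS",np.round(plane(ms,g(*p),.004),4))
print("rib tri",tri([ray(mt,f(320,170)),ray(ms,g(460,182))]))
print(np.round(shift(bot.get_obs(),[.42,.03,.25]),2))
E
```

```text
wrist [[365.0, 0.0, 323.0], [0.0, 365.0, 233.0], [0.0, 0.0, 1.0]] [[0.454, 0.85, 0.269, 0.158], [0.891, -0.432, -0.138, 0.481], [-0.001, 0.302, -0.953, 0.375], [0.0, 0.0, 0.0, 1.0]]
pad [ 0.512  -0.0172  0.055 ]
ribtop [0.5669 0.0064 0.074 ]
dA [0.6063 0.0608 0.048 ]
dB [ 0.6334 -0.0252  0.048 ]
dC [ 0.4597 -0.0808  0.048 ]
dD [0.4302 0.0065 0.048 ]
mat [ 0.6186 -0.1784  0.004 ]
mat [ 0.611  -0.3172  0.004 ]
mat [ 0.4218 -0.306   0.004 ]
mat [ 0.4301 -0.1662  0.004 ]
matS [ 0.4285 -0.1673  0.004 ]
matS [ 0.619  -0.1789  0.004 ]
matS [ 0.6089 -0.3158  0.004 ]
matS [ 0.421  -0.3046  0.004 ]
rib tri (array([0.56859222, 0.00401883, 0.05974612]), array([1., 1.]))
[-36.07 -28.28  -4.97]
```

Run:
```python
from h import *
o=bot.get_obs(); print(np.round(shift(o,[.500,-.022,.20]),2)); T=np.array(o["tool_rot"]); print(T)
```

```text
[-4.556e+01 -2.928e+01  3.000e-02]
[2.33238285e-01 9.72419611e-01 4.21525022e-05 3.44486067e-07]
```

Call:
move_arm([
  {"z": -5},
  {"x": -4,"y": -3,"z": -9,"yaw": -4},
  {"x": -8,"y": -6,"z": -10,"yaw": -10},
  {"x": -12,"y": -8,"z": -10,"yaw": -15},
  {"x": -16,"y": -11,"z": -10,"yaw": -20},
  {"x": -20,"y": -13,"z": -10,"yaw": -25},
  {"x": -25,"y": -16,"z": -10,"yaw": -30},
  {"x": -30,"y": -19,"z": -10,"yaw": -35},
  {"x": -34,"y": -22,"z": -8,"yaw": -40},
  {"x": -38,"y": -24.5,"z": -6,"yaw": -44.4},
  {"x": -42,"y": -27,"z": -3,"yaw": -44.4},
  {"x": -45.6,"y": -29.3,"z": 0,"yaw": -44.4},
  {"x": -45.6,"y": -29.3,"z": 0,"yaw": -44.4},
  {"x": -45.6,"y": -29.3,"z": 0,"yaw": -44.4},
  {"x": -45.6,"y": -29.3,"z": 0,"yaw": -44.4},
  {"x": -45.6,"y": -29.3,"z": 0,"yaw": -44.4},
], gripper=-1)

```text
invalid input at $.motion[0]: expected keys x, y, z, yaw
```

Run:
```python
from h import *
o=bot.get_obs(); print({k:np.round(o[k],3).tolist() for k in("clock","joint_pos","eef_pos","tool_rot","ft_force","grip_width")})
im=bot.camera("wrist"); m=bot.camera_model("wrist"); np.savez("w1.npz",K=m["K"],world_from_camera=m["world_from_camera"])
cv2.imwrite("pics/w1.png",im)
for t in ["pad_foot","rib_centre","catch_tip","bars_mid","cover","device"]:
    r=bot.cut_out("wrist",t); print(t,[(round(q["score"],2),np.round(q["centre"],1).tolist(),int(q["mask"].sum())) for q in r[:2]])
```

```text
{'clock': 0.9, 'joint_pos': [1.1, 0.241, 0.005, 1.335, 0.0, 1.571], 'eef_pos': [0.227, 0.446, 0.2], 'tool_rot': [0.233, 0.972, 0.0, 0.0], 'ft_force': [0.517, -0.115, 0.833], 'grip_width': 0.086}
pad_foot []
rib_centre []
catch_tip []
bars_mid [(0.55, [476.2, 99.8], 71)]
cover []
device [(0.66, [477.5, 101.5], 94)]
```

View pics/w1.png

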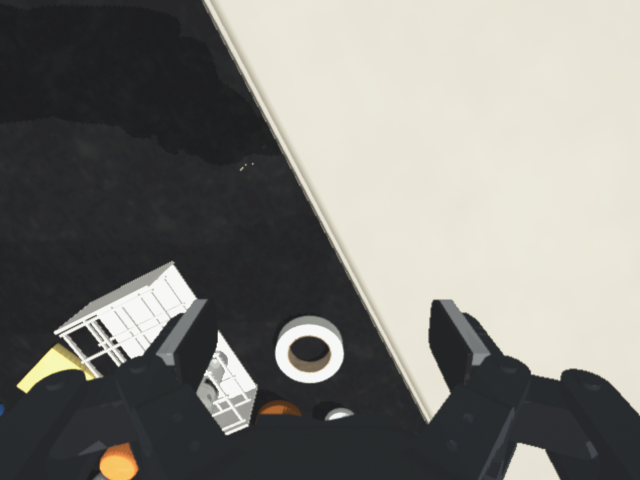

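The move was refused because each row needs all four keys. The picture is still from the start pose: tape roll at (310,350), rack at left, fingers open.

Call:
move_arm([
  {"x": 0,"y": 0,"z": -5,"yaw": 0},
  {"x": -4,"y": -3,"z": -9,"yaw": -4},
  {"x": -8,"y": -6,"z": -10,"yaw": -10},
  {"x": -12,"y": -8,"z": -10,"yaw": -15},
  {"x": -16,"y": -11,"z": -10,"yaw": -20},
  {"x": -20,"y": -13,"z": -10,"yaw": -25},
  {"x": -25,"y": -16,"z": -10,"yaw": -30},
  {"x": -30,"y": -19,"z": -10,"yaw": -35},
  {"x": -34,"y": -22,"z": -8,"yaw": -40},
  {"x": -38,"y": -24.5,"z": -6,"yaw": -44.4},
  {"x": -42,"y": -27,"z": -3,"yaw": -44.4},
  {"x": -45.6,"y": -29.3,"z": 0,"yaw": -44.4},
  {"x": -45.6,"y": -29.3,"z": 0,"yaw": -44.4},
  {"x": -45.6,"y": -29.3,"z": 0,"yaw": -44.4},
  {"x": -45.6,"y": -29.3,"z": 0,"yaw": -44.4},
  {"x": -45.6,"y": -29.3,"z": 0,"yaw": -44.4},
], gripper=-1)

```text
clock: 3.25
eef_pos: [0.5006, -0.0214, 0.2014]
tool_rot: [-0.152, 0.988, -0.0, 0.001]
ft_force: [0.0, -0.0, -0.1]
grip_width: -0.0
grasp_force: 0.0
```

Run:
```python
from h import *
o=bot.get_obs(); print({k:np.round(o[k],4).tolist() for k in("clock","joint_pos","eef_pos","tool_rot","ft_force","grip_width")})
im=bot.camera("wrist"); m=bot.camera_model("wrist"); np.savez("w1.npz",K=m["K"],world_from_camera=m["world_from_camera"])
cv2.imwrite("pics/w2.png",im)
for t in ["pad_foot","rib_centre","catch_tip","bars_mid"]:
    r=bot.cut_out("wrist",t); print(t,[(round(q["score"],2),np.round(q["centre"],1).tolist(),int(q["mask"].sum())) for q in r[:2]])
```

```text
{'clock': 3.25, 'joint_pos': [-0.0429, 0.2404, 0.0076, 1.336, 0.0001, -0.3486], 'eef_pos': [0.5006, -0.0214, 0.2014], 'tool_rot': [-0.1523, 0.9883, -0.0001, 0.001], 'ft_force': [0.0318, -0.0444, -0.1446], 'grip_width': -0.0}
pad_foot [(0.93, [212.7, 324.7], 2976), (0.57, [237.9, 328.2], 7564)]
rib_centre [(0.98, [238.5, 326.1], 7810), (0.3, [213.5, 324.2], 2971)]
catch_tip [(0.75, [175.1, 325.1], 8208), (0.63, [208.5, 327.0], 3005)]
bars_mid [(0.91, [174.2, 323.7], 8071), (0.21, [243.2, 608.5], 4413)]
```

View pics/w2.png

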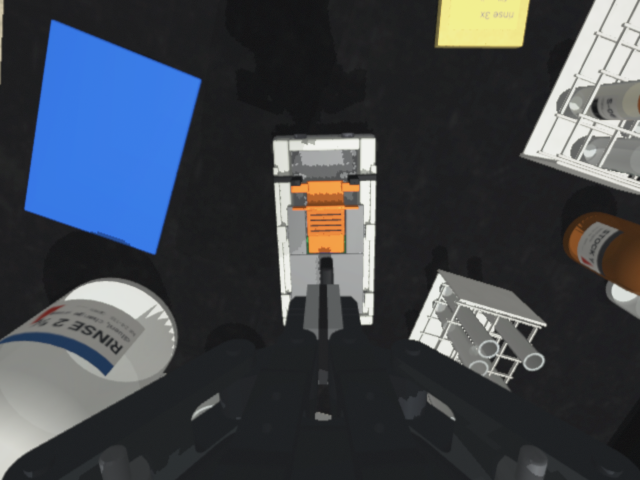

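Aligned well: posts at (296,180) and (353,180), ridge at row about 207, rib at (326,270) partly behind the fingers. Next, a second viewpoint.

Call:
move_arm([
  {"x": 4,"y": 0,"z": 0,"yaw": 0},
  {"x": 7,"y": 0,"z": 0,"yaw": 0},
  {"x": 7,"y": 0,"z": 0,"yaw": 0},
  {"x": 7,"y": 0,"z": 0,"yaw": 0},
  {"x": 7,"y": 0,"z": 0,"yaw": 0},
])

```text
clock: 4.12
eef_pos: [0.4344, -0.0431, 0.2003]
tool_rot: [-0.152, 0.988, -0.0, 0.0]
ft_force: [0.4, -0.5, -0.5]
grip_width: -0.0001
grasp_force: 0.0
```

Run:
```python
from h import *
o=bot.get_obs(); print({k:np.round(o[k],4).tolist() for k in("clock","eef_pos","tool_rot")})
im=bot.camera("wrist"); m=bot.camera_model("wrist"); np.savez("w2.npz",K=m["K"],world_from_camera=m["world_from_camera"])
cv2.imwrite("pics/w3.png",im)
a=cv2.imread("pics/w2.png")
R=lambda x:cv2.resize(x,None,fx=3.3,fy=3.3,interpolation=cv2.INTER_CUBIC)
v=np.hstack([R(a[120:300,265:385]),R(im[170:350,265:385])]); print(v.shape); cv2.imwrite("pics/v4.png",v)
```

```text
{'clock': 4.125, 'eef_pos': [0.4344, -0.0431, 0.2003], 'tool_rot': [-0.1517, 0.9884, -0.0, 0.0003]}
(594, 792, 3)
```

View pics/v4.png

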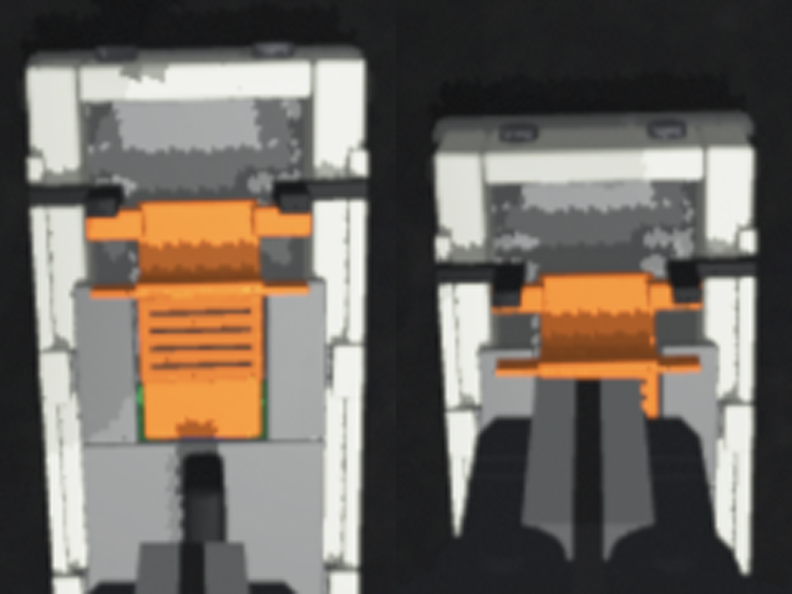

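Run:
```python
from h import *
A,B=np.load("w1.npz"),np.load("w2.npz")
L=lambda x,y:(y/3.3+120,x/3.3+265); Rr=lambda x,y:(y/3.3+170,(x-396)/3.3+265)
ya=np.radians(17.5); ex=np.array([np.cos(ya),np.sin(ya),0])
P={}
for n,l,r in [("ridgeL",(92,293),(497,367)),("ridgeR",(308,292),(700,365)),("tipL",(143,201),(543,274)),("tipR",(255,201),(655,274)),("barL",(30,195),(437,270)),("barR",(366,190),(757,268)),("whiteL",(82,66),(480,150)),("whiteR",(310,64),(703,150))]:
    p,e=tri([ray(A,L(*l)),ray(B,Rr(*r))]); P[n]=p; print(n,np.round(p*1e3,1),e)
for a in("ridge","tip","bar","white"):
    d=P[a+"L"]-P[a+"R"]; print(a,"mid",np.round((P[a+"L"]+P[a+"R"])*500,1),"yaw",np.degrees(np.arctan2(d[1],d[0]))-90,np.linalg.norm(d)*1e3)
T=cv2.imread
for p in [(183,452),(222,452)]: print("rib near edge top, at z=.074",np.round(plane(A,L(*p),.074)*1e3,1))
```

```text
ridgeL [508.7 -46.4  59.8] [0.1 0.1]
ridgeR [491.3   9.1  58.4] [0.1 0.1]
tipL [483.8 -40.6  43. ] [0.1 0.1]
tipR [474.1 -10.2  43.3] [0.8 0.8]
barL [491.2 -70.6  44.8] [0.1 0.1]
barR [461.6  16.7  48.7] [0.4 0.4]
whiteL [454.8 -67.8  36.5] [0.9 0.9]
whiteR [435.1  -7.8  39.3] [0.3 0.3]
ridge mid [500.  -18.7  59.1] yaw -162.53987363304714 58.19689217469338
tip mid [479.  -25.4  43.1] yaw -162.3374828459452 31.914353816121782
bar mid [476.4 -27.   46.8] yaw -161.2337486942995 92.30290607905093
white mid [444.9 -37.8  37.9] yaw -161.8647195402022 63.183726392953815
rib near edge top, at z=.074 [539.8 -11.   74. ]
rib near edge top, at z=.074 [536.7  -1.1  74. ]
```

Run:
```python
from h import *
print(np.round(shift(bot.get_obs(),[.5148,-.014,.060]),3))
```

```text
[-8.56   0.364 14.025]
```

Call:
move_arm([
  {"x": -4,"y": 0.2,"z": 2,"yaw": 0},
  {"x": -8,"y": 0.36,"z": 5,"yaw": 0},
  {"x": -8.56,"y": 0.36,"z": 8,"yaw": 0},
  {"x": -8.56,"y": 0.36,"z": 11,"yaw": 0},
  {"x": -8.56,"y": 0.36,"z": 12.5,"yaw": 0},
  {"x": -8.56,"y": 0.36,"z": 13,"yaw": 0},
  {"x": -8.56,"y": 0.36,"z": 13.4,"yaw": 0},
  {"x": -8.56,"y": 0.36,"z": 13.6,"yaw": 0},
  {"x": -8.56,"y": 0.36,"z": 13.8,"yaw": 0},
  {"x": -8.56,"y": 0.36,"z": 14,"yaw": 0},
  {"x": -8.56,"y": 0.36,"z": 14,"yaw": 0},
  {"x": -8.56,"y": 0.36,"z": 14,"yaw": 0},
])

```text
clock: 5.68
eef_pos: [0.5141, -0.0143, 0.0604]
tool_rot: [-0.151, 0.988, -0.0, 0.0]
ft_force: [0.3, 0.0, -0.4]
grip_width: -0.0002
grasp_force: 0.0
```

Run:
```python
from h import *
o=bot.get_obs(); print({k:np.round(o[k],4).tolist() for k in("clock","eef_pos","tool_rot","ft_force","ft_torque")})
im=bot.camera("wrist"); cv2.imwrite("pics/w5.png",cv2.resize(im[150:390,200:440],None,fx=2.5,fy=2.5,interpolation=cv2.INTER_CUBIC))
```

```text
{'clock': 5.675, 'eef_pos': [0.5141, -0.0143, 0.0604], 'tool_rot': [-0.1515, 0.9885, -0.0, 0.0001], 'ft_force': [0.3448, 0.0079, -0.4484], 'ft_torque': [-0.0143, -0.0151, 0.0538]}
```

View pics/w5.png

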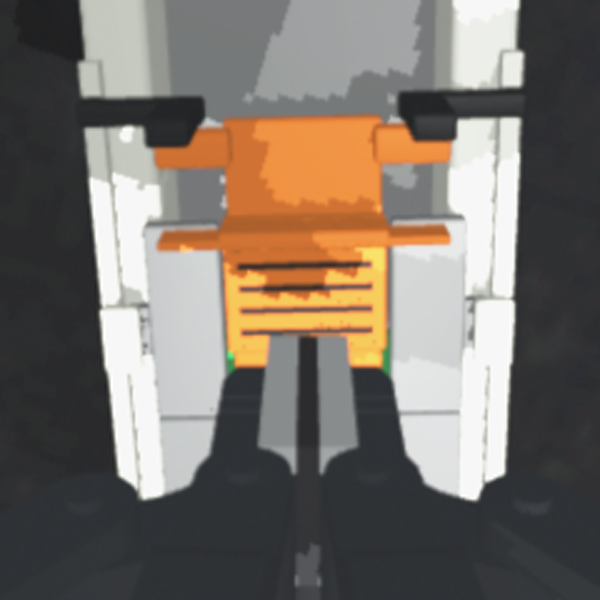

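Run:
```python
from h import *
from scipy.spatial.transform import Rotation as R
o=bot.get_obs(); m=bot.camera_model("wrist"); T=np.linalg.inv(m["world_from_camera"])
def pr(p):
    q=m["K"]@(T[:3,:3]@p+T[:3,3]); return (np.round(((q[0]/q[2]-200)*2.5, (q[1]/q[2]-150)*2.5)))
r=R.from_quat(o["tool_rot"])
for x,y in [(0,0),(.011,0),(.011,.0145),(.011,.01),(-.011,0)]: print(x,y,pr(o["eef_pos"]+r.apply([x,y,0])))
ex=np.array([.9537,.3007,0])
for d in(-57,-53,-27):
  for z in (.05,.058): print(d,z,pr(np.array([.5515,-.0025,z])+ex*d/1e3))
```

```text
0 0 [305. 309.]
0.011 0 [305. 260.]
0.011 0.0145 [376. 260.]
0.011 0.01 [354. 260.]
-0.011 0 [305. 357.]
-57 0.05 [305. 212.]
-57 0.058 [305. 224.]
-53 0.05 [305. 230.]
-53 0.058 [305. 243.]
-27 0.05 [305. 341.]
-27 0.058 [305. 357.]
```

The fingertips show at crop row 335, where the shut-finger TCP projects to about row 309, so I check the tips in the side view with projected marks.

Run:
```python
from h import *
from scipy.spatial.transform import Rotation as R
o=bot.get_obs(); im=bot.camera("side"); m=bot.camera_model("side"); T=np.linalg.inv(m["world_from_camera"])
r=R.from_quat(o["tool_rot"]); c0,r0,s=310,200,6
v=cv2.resize(im[r0:r0+90,c0:c0+120],None,fx=s,fy=s,interpolation=cv2.INTER_CUBIC)
for x,c in [(-.011,(0,0,255)),(0,(0,255,0)),(.011,(255,0,0))]:
    p=o["eef_pos"]+r.apply([x,.0145*1,0]); p2=o["eef_pos"]+r.apply([x,-.0145,0])
    for pp in(p,p2):
        q=m["K"]@(T[:3,:3]@pp+T[:3,3]); u=(q[:2]/q[2]-[c0,r0]+.5)*s; cv2.circle(v,tuple(int(k) for k in u),3,c,-1)
cv2.imwrite("pics/s6.png",v)
```

```text
(no output)
```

View pics/s6.png

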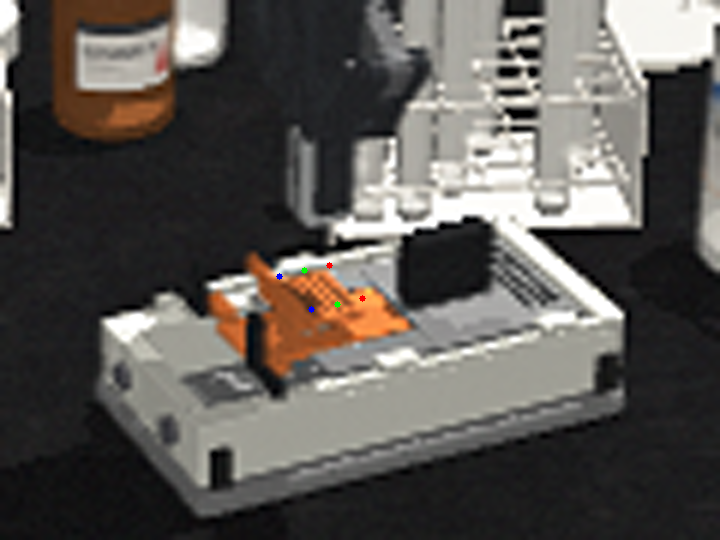

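Run:
```python
from h import *
o=bot.get_obs();mw,ms=bot.camera_model("wrist"),bot.camera_model("side")
for sx,sy in[(308,222),(312,225),(300,218)]:
    p,e=tri([ray(mw,(335/2.5+150,309/2.5+200)),ray(ms,(sy/6+200,sx/6+310))]); print(np.round(p*1e3,1),e,"tool mm",np.round(shift(o,p)*10,1))
```

```text
[508.3 -15.6  88.4] [1.4 1.4] tool mm [  6.    0.5 -28. ]
[509.5 -15.2  86.6] [1.8 1.8] tool mm [  4.7   0.4 -26.2]
[505.9 -16.1  91.1] [0.4 0.4] tool mm [  8.4   0.7 -30.7]
```

The visible tips are about 27 mm behind the stated TCP, so I rely on feel and go down in small steps, checking the force each time.

Call:
move_arm([
  {"x": 0,"y": 0,"z": 0.1,"yaw": 0},
  {"x": 0,"y": 0,"z": 0.2,"yaw": 0},
  {"x": 0,"y": 0,"z": 0.3,"yaw": 0},
  {"x": 0,"y": 0,"z": 0.3,"yaw": 0},
])

```text
clock: 6.28
eef_pos: [0.514, -0.0143, 0.0572]
tool_rot: [-0.151, 0.988, 0.0, -0.0]
ft_force: [-0.5, -0.1, 0.5]
grip_width: 0.0004
grasp_force: 0.0
```

Call:
move_arm([
  {"x": 0,"y": 0,"z": 0.1,"yaw": 0},
  {"x": 0,"y": 0,"z": 0.2,"yaw": 0},
  {"x": 0,"y": 0,"z": 0.3,"yaw": 0},
  {"x": 0,"y": 0,"z": 0.3,"yaw": 0},
])

```text
clock: 6.78
eef_pos: [0.514, -0.0143, 0.0542]
tool_rot: [-0.151, 0.988, 0.0, -0.0]
ft_force: [0.3, 0.4, 0.2]
grip_width: -0.0
grasp_force: 0.0
```

Call:
move_arm([
  {"x": 0,"y": 0,"z": 0.1,"yaw": 0},
  {"x": 0,"y": 0,"z": 0.2,"yaw": 0},
  {"x": 0,"y": 0,"z": 0.2,"yaw": 0},
])

```text
clock: 7.15
eef_pos: [0.514, -0.0143, 0.0522]
tool_rot: [-0.151, 0.988, 0.0, -0.0]
ft_force: [-0.6, 0.0, 0.1]
grip_width: -0.0001
grasp_force: 0.0
```

Call:
move_arm([
  {"x": 0,"y": 0,"z": 0.1,"yaw": 0},
  {"x": 0,"y": 0,"z": 0.2,"yaw": 0},
  {"x": 0,"y": 0,"z": 0.2,"yaw": 0},
])

```text
clock: 7.52
eef_pos: [0.514, -0.0142, 0.0502]
tool_rot: [-0.151, 0.988, 0.0, -0.0]
ft_force: [0.1, -0.0, -0.0]
grip_width: -0.0001
grasp_force: 0.0
```

Call:
move_arm([
  {"x": 0,"y": 0,"z": 0.1,"yaw": 0},
  {"x": 0,"y": 0,"z": 0.2,"yaw": 0},
  {"x": 0,"y": 0,"z": 0.2,"yaw": 0},
])

```text
clock: 7.9
eef_pos: [0.514, -0.0142, 0.0482]
tool_rot: [-0.151, 0.988, 0.0, -0.0]
ft_force: [-0.3, 0.2, 0.2]
grip_width: 0.0001
grasp_force: 0.0
```

Run:
```python
from h import *
s=bot.camera("side")[200:290,310:430]; w=bot.camera("wrist")[180:330,240:400]
v=np.hstack([cv2.resize(s,(480,360),interpolation=cv2.INTER_CUBIC),cv2.resize(w,(320,300),interpolation=cv2.INTER_CUBIC)[:300].copy() if 0 else cv2.copyMakeBorder(cv2.resize(w,(320,300),interpolation=cv2.INTER_CUBIC),0,60,0,0,0)])
cv2.imwrite("pics/v7.png",v)
```

```text
(no output)
```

View pics/v7.png

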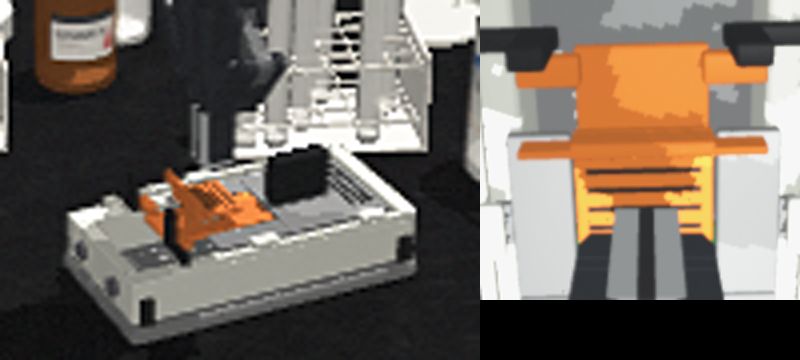

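The tips are still clearly above the pad: side-view tips at row 163, pad at row 200. I go down faster first, then feel.

Call:
move_arm([
  {"x": 0,"y": 0,"z": 0.3,"yaw": 0},
  {"x": 0,"y": 0,"z": 0.6,"yaw": 0},
  {"x": 0,"y": 0,"z": 0.8,"yaw": 0},
  {"x": 0,"y": 0,"z": 0.9,"yaw": 0},
  {"x": 0,"y": 0,"z": 1.0,"yaw": 0},
  {"x": 0,"y": 0,"z": 1.0,"yaw": 0},
])

```text
clock: 8.75
eef_pos: [0.5141, -0.0143, 0.0383]
tool_rot: [-0.151, 0.988, -0.0, -0.0]
ft_force: [0.3, 0.7, -0.4]
grip_width: -0.0002
grasp_force: 0.0
```

Call:
move_arm([
  {"x": 0,"y": 0,"z": 0.1,"yaw": 0},
  {"x": 0,"y": 0,"z": 0.2,"yaw": 0},
  {"x": 0,"y": 0,"z": 0.3,"yaw": 0},
  {"x": 0,"y": 0,"z": 0.3,"yaw": 0},
])

```text
clock: 9.25
eef_pos: [0.514, -0.0142, 0.0352]
tool_rot: [-0.151, 0.988, 0.0, -0.0]
ft_force: [0.5, 0.6, 0.5]
grip_width: 0.0
grasp_force: 0.0
```

Call:
move_arm([
  {"x": 0,"y": 0,"z": 0.1,"yaw": 0},
  {"x": 0,"y": 0,"z": 0.2,"yaw": 0},
  {"x": 0,"y": 0,"z": 0.2,"yaw": 0},
])

```text
clock: 9.62
eef_pos: [0.514, -0.0142, 0.0332]
tool_rot: [-0.151, 0.988, 0.0, -0.0]
ft_force: [0.4, 1.2, -0.7]
grip_width: -0.0002
grasp_force: 0.0
```

Call:
move_arm([
  {"x": 0,"y": 0,"z": 0.1,"yaw": 0},
  {"x": 0,"y": 0,"z": 0.2,"yaw": 0},
  {"x": 0,"y": 0,"z": 0.2,"yaw": 0},
])

```text
clock: 10.0
eef_pos: [0.514, -0.0143, 0.0312]
tool_rot: [-0.151, 0.988, 0.0, -0.0]
ft_force: [-0.2, 0.4, 0.5]
grip_width: 0.0002
grasp_force: 0.0
```

Call:
move_arm([
  {"x": 0,"y": 0,"z": 0.1,"yaw": 0},
  {"x": 0,"y": 0,"z": 0.2,"yaw": 0},
  {"x": 0,"y": 0,"z": 0.2,"yaw": 0},
])

```text
clock: 10.38
eef_pos: [0.514, -0.0143, 0.0292]
tool_rot: [-0.151, 0.988, 0.0, -0.0]
ft_force: [0.1, 0.5, -0.1]
grip_width: 0.0001
grasp_force: 0.0
```

Call:
move_arm([
  {"x": 0,"y": 0,"z": 0.1,"yaw": 0},
  {"x": 0,"y": 0,"z": 0.2,"yaw": 0},
  {"x": 0,"y": 0,"z": 0.2,"yaw": 0},
])

```text
clock: 10.75
eef_pos: [0.514, -0.0143, 0.0272]
tool_rot: [-0.151, 0.988, 0.0, -0.0]
ft_force: [-0.2, -0.3, 1.3]
grip_width: 0.0006
grasp_force: 0.0
```

Call:
move_arm([
  {"x": 0,"y": 0,"z": 0.1,"yaw": 0},
  {"x": 0,"y": 0,"z": 0.15,"yaw": 0},
  {"x": 0,"y": 0,"z": 0.15,"yaw": 0},
])

```text
clock: 11.12
eef_pos: [0.5141, -0.0143, 0.0261]
tool_rot: [-0.151, 0.988, -0.0, 0.0]
ft_force: [-1.1, -0.9, 2.2]
grip_width: -0.0005
grasp_force: 1.3
```

Call:
move_arm([
  {"x": 0,"y": 0,"z": 0.1,"yaw": 0},
  {"x": 0,"y": 0,"z": 0.1,"yaw": 0},
  {"x": 0,"y": 0,"z": 0.1,"yaw": 0},
])

```text
clock: 11.5
eef_pos: [0.514, -0.0143, 0.0256]
tool_rot: [-0.151, 0.988, -0.0, 0.0]
ft_force: [-3.1, 0.6, 7.8]
grip_width: 0.0001
grasp_force: 3.8
```

Call:
move_arm([
  {"x": 0,"y": 0,"z": 0.05,"yaw": 0},
  {"x": 0,"y": 0,"z": 0.1,"yaw": 0},
  {"x": 0,"y": 0,"z": 0.1,"yaw": 0},
])

```text
clock: 11.88
eef_pos: [0.5137, -0.0144, 0.0249]
tool_rot: [-0.151, 0.988, -0.0, -0.0]
ft_force: [-4.8, 0.2, 9.7]
grip_width: 0.0002
grasp_force: 5.1
```

Run:
```python
from h import *
o=bot.get_obs(); print({k:np.round(o[k],4).tolist() for k in("clock","eef_pos","ft_force","ft_torque")})
```

```text
{'clock': 11.875, 'eef_pos': [0.5137, -0.0144, 0.0249], 'ft_force': [-4.8343, 0.2234, 9.6836], 'ft_torque': [-0.0828, 0.8773, -0.0033]}
```

Pad contact at TCP z≈26 mm. The contact is too near the hinge, with a sideways load, so I lift, shift 4 mm towards the ridge and press again.

Call:
move_arm([
  {"x": 0,"y": 0,"z": -0.2,"yaw": 0},
  {"x": 0,"y": 0,"z": -0.4,"yaw": 0},
  {"x": 0.2,"y": 0,"z": -0.4,"yaw": 0},
  {"x": 0.4,"y": 0,"z": -0.4,"yaw": 0},
  {"x": 0.4,"y": 0,"z": -0.3,"yaw": 0},
  {"x": 0.4,"y": 0,"z": -0.2,"yaw": 0},
  {"x": 0.4,"y": 0,"z": -0.15,"yaw": 0},
  {"x": 0.4,"y": 0,"z": -0.1,"yaw": 0},
  {"x": 0.4,"y": 0,"z": -0.1,"yaw": 0},
])

```text
clock: 13.0
eef_pos: [0.51, -0.0156, 0.0255]
tool_rot: [-0.151, 0.988, -0.0, -0.0]
ft_force: [-3.1, -0.7, 6.6]
grip_width: 0.0002
grasp_force: 3.5
```

Call:
move_arm([
  {"x": 0,"y": 0,"z": 0.05,"yaw": 0},
  {"x": 0,"y": 0,"z": 0.1,"yaw": 0},
  {"x": 0,"y": 0,"z": 0.1,"yaw": 0},
])

```text
clock: 13.38
eef_pos: [0.5096, -0.0157, 0.0247]
tool_rot: [-0.151, 0.988, -0.0, -0.0]
ft_force: [-3.3, 0.0, 8.4]
grip_width: -0.0002
grasp_force: 4.5
```

Call:
move_arm([
  {"x": 0,"y": 0,"z": 0.05,"yaw": 0},
  {"x": 0,"y": 0,"z": 0.1,"yaw": 0},
  {"x": 0,"y": 0,"z": 0.1,"yaw": 0},
])

```text
clock: 13.75
eef_pos: [0.5094, -0.0158, 0.0238]
tool_rot: [-0.151, 0.988, -0.0, -0.001]
ft_force: [-5.0, -1.8, 11.3]
grip_width: 0.0002
grasp_force: 5.5
```

Call:
move_arm([
  {"x": 0,"y": 0,"z": 0.03,"yaw": 0},
  {"x": 0,"y": 0,"z": 0.05,"yaw": 0},
  {"x": 0,"y": 0,"z": 0.05,"yaw": 0},
])

```text
clock: 14.12
eef_pos: [0.5092, -0.0158, 0.0234]
tool_rot: [-0.151, 0.988, -0.0, -0.001]
ft_force: [-4.3, -1.4, 11.4]
grip_width: -0.0001
grasp_force: 6.0
```

Run:
```python
from h import *
o=bot.get_obs(); print({k:np.round(o[k],4).tolist() for k in("clock","eef_pos","ft_force","ft_torque")})
w=bot.camera("wrist"); cv2.imwrite("pics/w8.png",cv2.resize(w[150:350,220:430],None,fx=3,fy=3,interpolation=cv2.INTER_CUBIC))
m=bot.camera_model("wrist"); T=np.linalg.inv(m["world_from_camera"])
def pr(p):
    q=m["K"]@(T[:3,:3]@p+T[:3,3]); return np.round(((q[0]/q[2]-220)*3,(q[1]/q[2]-150)*3))
ex=np.array([.9537,.3007,0])
for d,z in [(-75,.044),(-75,.040),(-75,.037),(-53,.051)]: print(d,z,pr(np.array([.5515,-.0025,z])+ex*d/1e3))
```

```text
{'clock': 14.125, 'eef_pos': [0.5092, -0.0158, 0.0234], 'ft_force': [-4.3261, -1.4272, 11.3942], 'ft_torque': [-0.2297, 1.1525, 0.0471]}
-75 0.044 [305. 236.]
-75 0.04 [305. 228.]
-75 0.037 [305. 222.]
-53 0.051 [305. 393.]
```

View pics/w8.png

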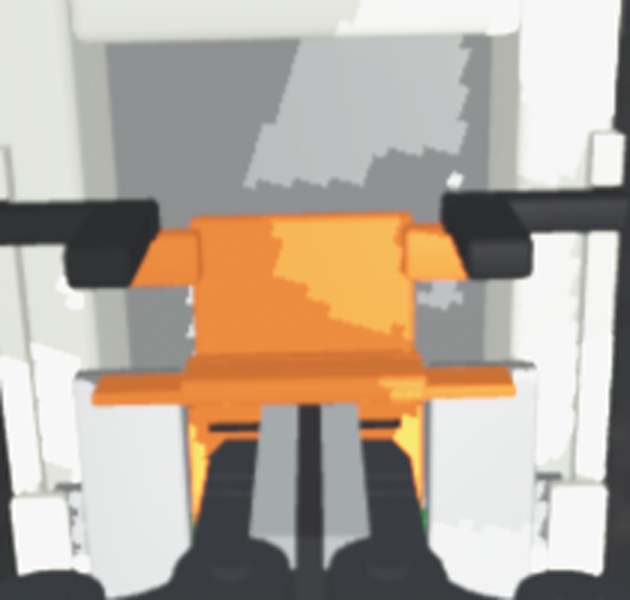

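The tab end is down at row 215, so it stands below the free height, and the finger front is at the ridge (row 405). Now a gentle push.

Call:
move_arm([
  {"x": 0.05,"y": 0,"z": 0,"yaw": 0},
  {"x": 0.1,"y": 0,"z": 0,"yaw": 0},
  {"x": 0.15,"y": 0,"z": 0,"yaw": 0},
  {"x": 0.2,"y": 0,"z": 0,"yaw": 0},
  {"x": 0.2,"y": 0,"z": 0,"yaw": 0},
])

```text
clock: 14.8
eef_pos: [0.5094, -0.0158, 0.0238]
tool_rot: [-0.152, 0.988, 0.0, 0.001]
ft_force: [-1.5, 0.6, 9.4]
grip_width: -0.0001
grasp_force: 4.7
```

Call:
move_arm([
  {"x": 0.05,"y": 0,"z": 0.03,"yaw": 0},
  {"x": 0.1,"y": 0,"z": 0.05,"yaw": 0},
  {"x": 0.15,"y": 0,"z": 0.05,"yaw": 0},
  {"x": 0.2,"y": 0,"z": 0.05,"yaw": 0},
  {"x": 0.2,"y": 0,"z": 0.05,"yaw": 0},
])

```text
clock: 15.42
eef_pos: [0.5094, -0.0159, 0.0238]
tool_rot: [-0.152, 0.988, 0.0, 0.003]
ft_force: [1.7, 1.4, 8.4]
grip_width: -0.0001
grasp_force: 4.0
```

Call:
move_arm([
  {"x": 0,"y": 0,"z": 0.05,"yaw": 0},
  {"x": 0,"y": 0,"z": 0.1,"yaw": 0},
  {"x": 0.1,"y": 0,"z": 0.1,"yaw": 0},
  {"x": 0.2,"y": 0,"z": 0.1,"yaw": 0},
  {"x": 0.2,"y": 0,"z": 0.1,"yaw": 0},
])

```text
clock: 16.05
eef_pos: [0.5089, -0.0162, 0.0232]
tool_rot: [-0.152, 0.988, 0.0, 0.004]
ft_force: [3.1, 3.0, 8.0]
grip_width: -0.0002
grasp_force: 4.2
```

Run:
```python
from h import *
from scipy.spatial.transform import Rotation as R
o=bot.get_obs(); print({k:np.round(o[k],4).tolist() for k in("clock","eef_pos","ft_force","ft_torque","tool_rot","joint_pos")})
# orange mask geometry now
w=bot.camera("wrist"); cv2.imwrite("pics/w9.png",w)
```

```text
{'clock': 16.05, 'eef_pos': [0.5089, -0.0162, 0.0232], 'ft_force': [3.1454, 3.0457, 8.02], 'ft_torque': [0.7181, -0.7155, 0.0051], 'tool_rot': [-0.1519, 0.9884, 0.0004, 0.0045], 'joint_pos': [-0.0334, 0.4015, -0.2649, 0.8957, 0.0025, -0.3383]}
```

Call:
move_arm([
  {"x": 0.1,"y": 0,"z": 0.03,"yaw": 0},
  {"x": 0.2,"y": 0,"z": 0.06,"yaw": 0},
  {"x": 0.3,"y": 0,"z": 0.06,"yaw": 0},
  {"x": 0.3,"y": 0,"z": 0.06,"yaw": 0},
])

```text
clock: 16.6
eef_pos: [0.5072, -0.0173, 0.023]
tool_rot: [-0.152, 0.988, -0.0, 0.006]
ft_force: [4.1, 2.8, 8.1]
grip_width: 0.0
grasp_force: 4.7
```

```bash
cat > tabrow.py <<'E'
from h import *
def rep():
    o=bot.get_obs(); w=bot.camera("wrist"); cv2.imwrite("pics/last.png",w); m=bot.camera_model("wrist")
    print({k:np.round(o[k],4).tolist() for k in("clock","eef_pos","ft_force","tool_rot")})
    hsv=cv2.cvtColor(w,cv2.COLOR_BGR2HSV); mk=(hsv[...,0]>5)&(hsv[...,0]<28)&(hsv[...,1]>130)&(hsv[...,2]>100)
    r=[np.flatnonzero(mk[180:300,c])[0]+180 for c in range(295,346,5) if mk[180:300,c].any()]
    t=float(np.median(r)); print("tab end row",t)
    T=np.linalg.inv(m["world_from_camera"])
    ex=np.array([.9537,.3007,0])
    for d in (-75,-80,-85,-90,-95):
        print(d,[round(float((lambda q:q[1]/q[2])(m["K"]@(T[:3,:3]@(np.array([.5515,-.0025,z])+ex*d/1e3)+T[:3,3]))),1) for z in(.044,.040,.036)])
    K=m["K"]; dark=(hsv[...,2]<70)
    # bar rows at the side of the posts
    print("bar rows",[np.flatnonzero(dark[190:260,c])[:1]+190 for c in(228,232,415,420)])
rep()
E
python3 tabrow.py
```

```text
{'clock': 16.6, 'eef_pos': [0.5072, -0.0173, 0.023], 'ft_force': [4.0563, 2.7592, 8.0874], 'tool_rot': [-0.1518, 0.9884, -0.0, 0.0055]}
tab end row 223.0
-75 [234.7, 231.9, 229.2]
-80 [223.8, 221.2, 218.7]
-85 [212.7, 210.3, 208.1]
-90 [201.4, 199.3, 197.2]
-95 [189.8, 188.0, 186.2]
bar rows [array([225]), array([225]), array([221]), array([220])]
```

Call:
move_arm([
  {"x": 0.1,"y": 0,"z": 0.02,"yaw": 0},
  {"x": 0.2,"y": 0,"z": 0.03,"yaw": 0},
  {"x": 0.3,"y": 0,"z": 0.03,"yaw": 0},
  {"x": 0.4,"y": 0,"z": 0.03,"yaw": 0},
  {"x": 0.4,"y": 0,"z": 0.03,"yaw": 0},
])

```text
clock: 17.27
eef_pos: [0.5038, -0.0187, 0.0229]
tool_rot: [-0.152, 0.988, -0.0, 0.006]
ft_force: [4.8, 1.7, 8.3]
grip_width: -0.0003
grasp_force: 4.9
```

```bash
python3 tabrow.py
```

```text
{'clock': 17.275, 'eef_pos': [0.5038, -0.0187, 0.0229], 'ft_force': [4.8478, 1.7443, 8.2544], 'tool_rot': [-0.1518, 0.9884, -0.0003, 0.0059]}
tab end row 223.0
-75 [242.8, 239.8, 237.0]
-80 [232.1, 229.3, 226.7]
-85 [221.1, 218.6, 216.2]
-90 [210.0, 207.7, 205.5]
-95 [198.6, 196.5, 194.6]
bar rows [array([233]), array([233]), array([229]), array([228])]
```

The cover slides freely (about 5 N, tab moving with the finger, bars falling behind). Carrying on.

Call:
move_arm([
  {"x": 0.1,"y": 0,"z": 0,"yaw": 0},
  {"x": 0.2,"y": 0,"z": 0,"yaw": 0},
  {"x": 0.3,"y": 0,"z": 0,"yaw": 0},
  {"x": 0.4,"y": 0,"z": 0,"yaw": 0},
  {"x": 0.5,"y": 0,"z": 0,"yaw": 0},
  {"x": 0.6,"y": 0,"z": 0,"yaw": 0},
  {"x": 0.7,"y": 0,"z": 0,"yaw": 0},
  {"x": 0.8,"y": 0,"z": 0,"yaw": 0},
  {"x": 0.8,"y": 0,"z": 0,"yaw": 0},
])

```text
clock: 18.45
eef_pos: [0.4962, -0.0213, 0.0229]
tool_rot: [-0.152, 0.988, -0.0, 0.006]
ft_force: [5.3, 1.0, 7.7]
grip_width: 0.0
grasp_force: 5.1
```

Call:
move_arm([
  {"x": 0.1,"y": 0,"z": 0,"yaw": 0},
  {"x": 0.2,"y": 0,"z": 0,"yaw": 0},
  {"x": 0.3,"y": 0,"z": 0,"yaw": 0},
  {"x": 0.3,"y": 0,"z": 0,"yaw": 0},
])

```text
clock: 18.95
eef_pos: [0.4934, -0.0221, 0.0229]
tool_rot: [-0.152, 0.988, -0.0, 0.006]
ft_force: [5.0, 1.1, 8.9]
grip_width: 0.0002
grasp_force: 5.1
```

```bash
python3 tabrow.py
```

```text
{'clock': 18.95, 'eef_pos': [0.4934, -0.0221, 0.0229], 'ft_force': [4.9878, 1.1177, 8.855], 'tool_rot': [-0.1517, 0.9884, -0.0004, 0.0059]}
tab end row 223.0
-75 [265.7, 262.2, 258.9]
-80 [255.4, 252.1, 249.0]
-85 [244.9, 241.9, 239.0]
-90 [234.2, 231.4, 228.7]
-95 [223.3, 220.7, 218.2]
bar rows [array([257]), array([257]), array([253]), array([252])]
```

Call:
move_arm([
  {"x": 0.05,"y": 0,"z": 0,"yaw": 0},
  {"x": 0.1,"y": 0,"z": 0,"yaw": 0},
  {"x": 0.15,"y": 0,"z": 0,"yaw": 0},
  {"x": 0.2,"y": 0,"z": 0,"yaw": 0},
  {"x": 0.25,"y": 0,"z": 0,"yaw": 0},
  {"x": 0.25,"y": 0,"z": 0,"yaw": 0},
])

```text
clock: 19.75
eef_pos: [0.4922, -0.0225, 0.023]
tool_rot: [-0.152, 0.988, -0.0, 0.007]
ft_force: [7.8, 1.9, 6.5]
grip_width: 0.0003
grasp_force: 5.3
```

Call:
move_arm([
  {"x": 0.05,"y": 0,"z": 0,"yaw": 0},
  {"x": 0.1,"y": 0,"z": 0,"yaw": 0},
  {"x": 0.15,"y": 0,"z": 0,"yaw": 0},
  {"x": 0.15,"y": 0,"z": 0,"yaw": 0},
])

```text
clock: 20.25
eef_pos: [0.4922, -0.0226, 0.0231]
tool_rot: [-0.152, 0.988, 0.0, 0.008]
ft_force: [8.4, 3.9, 3.5]
grip_width: -0.0001
grasp_force: 6.4
```

At the end stop: the force rose while the position stayed at 0.4922. I unload, lift and work out the rib's place.

Call:
move_arm([
  {"x": -0.3,"y": 0,"z": 0,"yaw": 0},
  {"x": -0.6,"y": 0,"z": -0.2,"yaw": 0},
  {"x": -0.7,"y": 0,"z": -0.8,"yaw": 0},
  {"x": -0.7,"y": 0,"z": -2,"yaw": 0},
  {"x": -0.7,"y": 0,"z": -5,"yaw": 0},
  {"x": -0.7,"y": 0,"z": -8,"yaw": 0},
  {"x": -0.7,"y": 0,"z": -11,"yaw": 0},
  {"x": -0.7,"y": 0,"z": -11,"yaw": 0},
  {"x": -0.7,"y": 0,"z": -11,"yaw": 0},
  {"x": -0.7,"y": 0,"z": -11,"yaw": 0},
], gripper=-1)

```text
clock: 21.5
eef_pos: [0.4889, -0.0217, 0.1286]
tool_rot: [-0.151, 0.988, 0.0, -0.002]
ft_force: [-0.0, -0.2, 0.1]
grip_width: 0.0001
grasp_force: 0.0
```

Run:
```python
from h import *
o=bot.get_obs(); print({k:np.round(o[k],4).tolist() for k in("clock","eef_pos","ft_force","tool_rot","grip_width")})
ms=bot.camera_model("side"); f=lambda x,y:(200+y/6,310+x/6)
for n,p,z in[("base",(402,305),.044),("base",(492,290),.044),("top",(400,240),.074),("top",(490,222),.074)]:
    q=plane(ms,f(*p),z)-[.5515,-.0025,0]; print(n,"dev mm",np.round([(q[0]*.9537+q[1]*.3007)*1e3,(-q[0]*.3007+q[1]*.9537)*1e3],1))
s=bot.camera("side"); w=bot.camera("wrist"); cv2.imwrite("pics/s10.png",s); cv2.imwrite("pics/w10.png",w)
v=np.hstack([cv2.resize(s[200:290,310:430],(400,300),interpolation=cv2.INTER_CUBIC),cv2.resize(w[90:390,140:540],(400,300))])
v2=np.vstack([v,np.hstack([cv2.resize(bot.camera("top")[150:260,270:400],(400,300),interpolation=cv2.INTER_CUBIC),np.zeros((300,400,3),np.uint8)])])
cv2.imwrite("pics/v11.png",v2)
```

```text
{'clock': 21.5, 'eef_pos': [0.4889, -0.0217, 0.1286], 'ft_force': [-0.0489, -0.1574, 0.1363], 'tool_rot': [-0.1515, 0.9885, 0.0003, -0.0016], 'grip_width': 0.0001}
base dev mm [-2.8 -2.3]
base dev mm [35.8 -5.8]
top dev mm [-4.9 -2.6]
top dev mm [34.6 -3.4]
```

Run:
```python
from h import *
print(np.round(shift(bot.get_obs(),[.5484,-.0027,.024]),3))
```

```text
[-6.212  0.043 10.484]
```

View pics/v11.png

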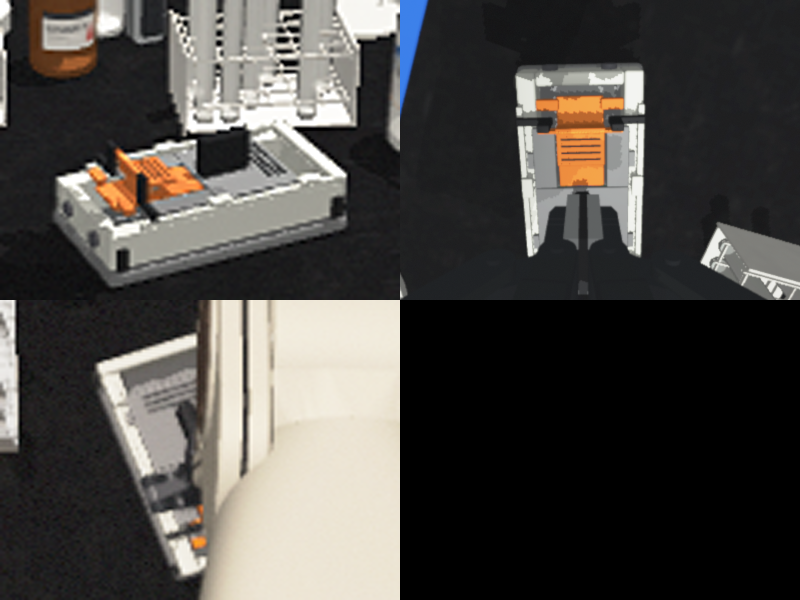

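The cover is out at the stop, with ridge at the posts and ears past the bars. The rib is clear at (222,150) in the side crop. Now the grasp.

Call:
move_arm([
  {"x": -3,"y": 0,"z": 0,"yaw": 0},
  {"x": -5.5,"y": 0,"z": 0,"yaw": 0},
  {"x": -6.2,"y": 0,"z": 1,"yaw": 0},
  {"x": -6.2,"y": 0,"z": 3,"yaw": 0},
  {"x": -6.2,"y": 0,"z": 5,"yaw": 0},
  {"x": -6.2,"y": 0,"z": 6.5,"yaw": 0},
  {"x": -6.2,"y": 0,"z": 7.5,"yaw": 0},
  {"x": -6.2,"y": 0,"z": 8.5,"yaw": 0},
  {"x": -6.2,"y": 0,"z": 9.2,"yaw": 0},
  {"x": -6.2,"y": 0,"z": 9.6,"yaw": 0},
  {"x": -6.2,"y": 0,"z": 9.6,"yaw": 0},
], gripper=-0.18)

```text
clock: 23.02
eef_pos: [0.5494, -0.0032, 0.0338]
tool_rot: [-0.151, 0.988, 0.0, -0.0]
ft_force: [0.3, -0.1, 0.1]
grip_width: 0.0354
grasp_force: 0.0
```

Call:
move_arm([
  {"x": 0,"y": 0,"z": 0.2,"yaw": 0},
  {"x": 0,"y": 0,"z": 0.4,"yaw": 0},
  {"x": 0,"y": 0,"z": 0.6,"yaw": 0},
  {"x": 0,"y": 0,"z": 0.7,"yaw": 0},
  {"x": 0,"y": 0,"z": 0.7,"yaw": 0},
])

```text
clock: 23.65
eef_pos: [0.5493, -0.0031, 0.0268]
tool_rot: [-0.151, 0.988, 0.0, -0.0]
ft_force: [-0.5, -0.3, 0.9]
grip_width: 0.0346
grasp_force: 0.0
```

Call:
move_arm([
  {"x": 0,"y": 0,"z": 0,"yaw": 0},
  {"x": 0,"y": 0,"z": 0,"yaw": 0},
  {"x": 0,"y": 0,"z": 0,"yaw": 0},
  {"x": 0,"y": 0,"z": 0,"yaw": 0},
  {"x": 0,"y": 0,"z": 0,"yaw": 0},
  {"x": 0,"y": 0,"z": 0,"yaw": 0},
], gripper=-1)

```text
clock: 24.4
eef_pos: [0.5499, -0.0032, 0.0272]
tool_rot: [-0.151, 0.988, -0.0, 0.001]
ft_force: [1.2, -0.5, 1.9]
grip_width: 0.0104
grasp_force: 61.1
```

Call:
move_arm([
  {"x": 0,"y": 0,"z": -0.1,"yaw": 0},
  {"x": 0,"y": 0,"z": -0.3,"yaw": 0},
  {"x": 0,"y": 0,"z": -0.5,"yaw": 0},
  {"x": 0,"y": 0,"z": -0.5,"yaw": 0},
])

```text
clock: 24.9
eef_pos: [0.5496, -0.0028, 0.032]
tool_rot: [-0.152, 0.988, 0.0, 0.0]
ft_force: [4.3, 2.3, -4.1]
grip_width: 0.0107
grasp_force: 60.3
```

Call:
move_arm([
  {"x": -0.1,"y": 0,"z": 0,"yaw": 0},
  {"x": -0.1,"y": 0,"z": -0.3,"yaw": 0},
  {"x": -0.1,"y": 0,"z": -0.7,"yaw": 0},
  {"x": -0.1,"y": 0,"z": -1.2,"yaw": 0},
  {"x": -0.1,"y": 0,"z": -1.2,"yaw": 0},
])

```text
clock: 25.52
eef_pos: [0.55, -0.0032, 0.0444]
tool_rot: [-0.151, 0.988, -0.0, -0.0]
ft_force: [0.6, 1.0, -3.3]
grip_width: 0.01
grasp_force: 60.5
```

Cover free, weight about 3.3 N. Working out the carry to the mat.

Run:
```python
from h import *
o=bot.get_obs(); print(np.round(shift(o,[.5402,-.2432,-.004]),3), np.degrees(2*np.arctan2(o["tool_rot"][1],o["tool_rot"][0])))
```

```text
[  8.109 -22.61    4.848] 197.40820595651005
```

Call:
move_arm([
  {"x": 0,"y": 0,"z": -2,"yaw": 0},
  {"x": 0,"y": 0,"z": -5,"yaw": 0},
  {"x": 0.3,"y": -1,"z": -8,"yaw": 1},
  {"x": 1,"y": -3,"z": -9,"yaw": 3},
  {"x": 2,"y": -5.5,"z": -9,"yaw": 5.5},
  {"x": 3,"y": -8.5,"z": -9,"yaw": 8.5},
  {"x": 4,"y": -11.5,"z": -9,"yaw": 11},
  {"x": 5,"y": -14.5,"z": -9,"yaw": 14},
  {"x": 6,"y": -17,"z": -9,"yaw": 16.5},
  {"x": 7,"y": -19.5,"z": -9,"yaw": 18.5},
  {"x": 7.7,"y": -21.5,"z": -9,"yaw": 20},
  {"x": 8.1,"y": -22.6,"z": -8,"yaw": 20.7},
  {"x": 8.1,"y": -22.6,"z": -6,"yaw": 20.7},
  {"x": 8.1,"y": -22.6,"z": -4,"yaw": 20.7},
  {"x": 8.1,"y": -22.6,"z": -2,"yaw": 20.7},
  {"x": 8.1,"y": -22.6,"z": 0,"yaw": 20.7},
  {"x": 8.1,"y": -22.6,"z": 1.5,"yaw": 20.7},
  {"x": 8.1,"y": -22.6,"z": 2.5,"yaw": 20.7},
  {"x": 8.1,"y": -22.6,"z": 2.5,"yaw": 20.7},
  {"x": 8.1,"y": -22.6,"z": 2.5,"yaw": 20.7},
])

```text
clock: 28.02
eef_pos: [0.5414, -0.243, 0.0196]
tool_rot: [0.029, 1.0, -0.0, 0.001]
ft_force: [0.2, -0.6, -3.2]
grip_width: 0.0109
grasp_force: 60.4
```

Run:
```python
from h import *
o=bot.get_obs(); print({k:np.round(o[k],4).tolist() for k in("clock","eef_pos","ft_force","ft_torque","tool_rot","joint_pos")}); print(np.round(shift(o,[.5402,-.2432,-.009]),3))
```

```text
{'clock': 28.025, 'eef_pos': [0.5414, -0.243, 0.0196], 'ft_force': [0.1818, -0.6054, -3.1514], 'ft_torque': [0.0432, -0.0377, 0.0253], 'tool_rot': [0.0285, 0.9996, -0.0003, 0.0007], 'joint_pos': [-0.4219, 0.5533, -0.0179, 0.9982, 0.0, -0.3649]}
[ 0.12  -0.024  2.861]
```

Call:
move_arm([
  {"x": 0.1,"y": 0,"z": 0.6,"yaw": 0},
  {"x": 0.1,"y": 0,"z": 1.2,"yaw": 0},
  {"x": 0.1,"y": 0,"z": 1.7,"yaw": 0},
  {"x": 0.1,"y": 0,"z": 2.1,"yaw": 0},
  {"x": 0.1,"y": 0,"z": 2.4,"yaw": 0},
  {"x": 0.1,"y": 0,"z": 2.6,"yaw": 0},
  {"x": 0.1,"y": 0,"z": 2.6,"yaw": 0},
])

```text
clock: 28.9
eef_pos: [0.5396, -0.2427, -0.0073]
tool_rot: [0.029, 1.0, 0.0, -0.0]
ft_force: [-0.9, 0.6, -2.3]
grip_width: 0.0105
grasp_force: 60.5
```

Call:
move_arm([
  {"x": 0,"y": 0,"z": 0.1,"yaw": 0},
  {"x": 0,"y": 0,"z": 0.2,"yaw": 0},
  {"x": 0,"y": 0,"z": 0.2,"yaw": 0},
])

```text
clock: 29.28
eef_pos: [0.5399, -0.2428, -0.0088]
tool_rot: [0.029, 1.0, -0.0, 0.0]
ft_force: [-0.5, 0.4, -2.0]
grip_width: 0.0104
grasp_force: 60.7
```

Call:
move_arm([
  {"x": 0,"y": 0,"z": 0.1,"yaw": 0},
  {"x": 0,"y": 0,"z": 0.1,"yaw": 0},
  {"x": 0,"y": 0,"z": 0.1,"yaw": 0},
])

```text
clock: 29.65
eef_pos: [0.54, -0.2428, -0.0088]
tool_rot: [0.029, 1.0, -0.0, 0.0]
ft_force: [-2.9, 0.9, 5.3]
grip_width: 0.0104
grasp_force: 61.6
```

Seated: the height stopped and the force turned upward. I back off 0.5 mm, open slightly and lift.

Call:
move_arm([
  {"x": 0,"y": 0,"z": -0.1,"yaw": 0},
  {"x": 0,"y": 0,"z": -0.1,"yaw": 0},
  {"x": 0,"y": 0,"z": -0.1,"yaw": 0},
])

```text
clock: 30.02
eef_pos: [0.5399, -0.2428, -0.0088]
tool_rot: [0.029, 1.0, -0.0, 0.0]
ft_force: [-1.5, -0.2, 1.9]
grip_width: 0.0103
grasp_force: 61.2
```

Call:
move_arm([
  {"x": 0,"y": 0,"z": 0,"yaw": 0},
  {"x": 0,"y": 0,"z": 0,"yaw": 0},
  {"x": 0,"y": 0,"z": 0,"yaw": 0},
  {"x": 0,"y": 0,"z": 0,"yaw": 0},
  {"x": 0,"y": 0,"z": -0.5,"yaw": 0},
  {"x": 0,"y": 0,"z": -2,"yaw": 0},
  {"x": 0,"y": 0,"z": -5,"yaw": 0},
  {"x": 0,"y": 0,"z": -9,"yaw": 0},
  {"x": 0,"y": 2,"z": -14,"yaw": 0},
  {"x": 0,"y": 7,"z": -18,"yaw": 0},
  {"x": 0,"y": 13,"z": -18,"yaw": 0},
  {"x": 0,"y": 19,"z": -18,"yaw": 0},
  {"x": 0,"y": 25,"z": -18,"yaw": 0},
  {"x": 0,"y": 31,"z": -18,"yaw": 0},
  {"x": 0,"y": 31,"z": -18,"yaw": 0},
  {"x": 0,"y": 31,"z": -18,"yaw": 0},
], gripper=-0.18)

```text
clock: 32.02
eef_pos: [0.5575, 0.0669, 0.1718]
tool_rot: [0.028, 1.0, -0.0, 0.001]
ft_force: [-0.7, -0.0, 0.1]
grip_width: 0.0347
grasp_force: 0.0
```

Run:
```python
from h import *
o=bot.get_obs(); print({k:np.round(o[k],4).tolist() for k in("clock","eef_pos","ft_force","grip_width")})
M=np.array([.520,-.242])
for n in("top","side"):
    bot.camera(n); m=bot.camera_model(n)
    for t in("cover","release_tab"):
        for q in bot.cut_out(n,t)[:1]:
            ct=max(cv2.findContours(q["mask"].astype(np.uint8),0,2)[0],key=cv2.contourArea)
            rr=cv2.minAreaRect(ct)
            p=[plane(m,(y,x),.010)[:2] for x,y in cv2.boxPoints(rr)]
            p=np.array(p); print(n,t,round(q["score"],2),"centre-mat mm",np.round((p.mean(0)-M)*1e3,1),"box",np.round((p-M)*1e3).tolist())
```

```text
{'clock': 32.025, 'eef_pos': [0.5575, 0.0669, 0.1718], 'ft_force': [-0.7454, -0.0147, 0.0758], 'grip_width': 0.0347}
top cover 0.82 centre-mat mm [-3.1 -0.6] box [[66.0, 37.0], [64.0, -43.0], [-72.0, -38.0], [-70.0, 42.0]]
top release_tab 0.66 centre-mat mm [-37.1   7.3] box [[-7.0, 39.0], [0.0, -17.0], [-68.0, -24.0], [-74.0, 31.0]]
side cover 0.85 centre-mat mm [-3.9 -1.1] box [[-68.0, 46.0], [74.0, 38.0], [56.0, -48.0], [-77.0, -41.0]]
side release_tab 0.76 centre-mat mm [-37.8   3.3] box [[-69.0, 36.0], [2.0, 29.0], [-9.0, -29.0], [-76.0, -23.0]]
```

```bash
python3 -c "
from workcell import bot
print(bot.job_done())"
```

```text
the job is handed in; nothing more can be done
None
```

I pressed the tab, slid the cover to its end stop, lifted it off by the rib and laid it on the blue mat, about 3 mm off centre and aligned with it. I then handed the job in at about 32 s; no verdict came back, and I did not re-check the bottles, timer and tape by camera.

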